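# Hold the reference probe on the yellow inlet contact

### The arm

A 6-joint arm with a two-finger parallel gripper is mounted at the origin on the work surface. World frame = base frame: x ahead of the robot, y to its left, z up, the work surface at z = 0. Lengths are in mm, angles in rad, forces in N, time in s.
With the tool pointing down it reaches from about 400 to 925 mm from the base axis. Payload 12.5 kg.
Tool frame: the origin (TCP) lies on the centre line of the jaws, within the pads' length; the fingertips stand 17 mm ahead of it and the grasp point (between the pads) lies 2 mm behind it; z points along the fingers, y is the line along which they close (so a half turn about z gives the same grasp; the last joint's range is limited). The gripper opens to 95 mm and grips with 3 to 60 N. Pads are 20 mm wide; open, the fingers measure 119 mm over their backs; the gripper's body (75 mm by 180 mm) begins 59 mm behind the grasp point.
Start: joints at [-1.251, 0.491, 1.559, -0, 1.092, -0.106], TCP at [258.18, -569.202, 199.661] pointing down, gripper open.
Joint ranges: [-3.1, 3.1], [-0.84, 2.19], [0.05, 2.79], [-1.13, 4.28], [0.06, 2.93], [-2.69, 2.69]. Speed limits (rad/s): [2.22, 2.22, 2.79, 3.14, 3.14, 3.14].

### API

Orientations are given as [roll, pitch, yaw] about the fixed x, y, z axes, in that order (R = Rz(yaw) Ry(pitch) Rx(roll)).
In Python, from cell import env gives the robot as it stands.
- The arm moves only by the tool drive_tool, never from a script. Its argument "deltas" is text: rows parted by semicolons, each of 4 numbers parted by spaces: the shift along the world's x, y, z normalised to -1 to 1, where 1 is 100 mm, then the turn about the world's z normalised to -1 to 1, where 1 is 180 degrees. A call has 1 to 10 rows; each row shifts and turns the commanded pose from where the row before left it; what a row does not reach is not made up. A row lasts 1/12 s, in which the tool goes at most 41.7 mm and 7.16 degrees, less where a joint would pass 70% of its speed; a pose out of reach is approached as far as the arm can. A call with a number of a shift or a turn outside -1 to 1 is refused whole. A call with a gripper value outside its range is refused whole. "gripper" is the closure, from 0 (fully open) to 1 (shut), set as the call begins (left out, the last holds). The fingers move at their own pace and stop on an object; the grip force is fixed at half the most. Time passes only in rows, so rows that do not move let the fingers close. It gives the time, the measured TCP pose, the force, the opening and the grip force at its end, in the units of the state.
- env.state(): the state, without advancing time (a new reading comes with each control period).
- env.read_camera(name): name is "scene" or "top" or "wrist"; returns (picture, depth): 384x512x3 uint8, red, green, blue; 384x512 float32, mm along the optical axis (not along the pixel's ray), 0 where there is no reading.
- env.camera_params(name): a dict with "mtx" (3x3 intrinsics, pixels), "camera_from_world" (4x4, takes a point from world to camera coordinates); the wrist camera has in their place "mount" (4x4, takes a point from camera to tool coordinates, whose origin is the TCP and whose axes are the flange's). Camera axes: x right, y down, z forward; pixel columns grow to the right and rows downward; lengths in mm; the calibration is good to about 2 mm. A picture is of the moment at which its call begins: read the wrist's pose just before it. camera_params takes no time and is no camera call.
- env.job_done(): hands the job in; it is judged then, once.
The state is a dict: "t": time; "joints": joint angles; "qvel": joint speeds; "tau": joint torques, N m; "eef_pos": TCP position; "tcp_rot": TCP orientation; "ft_force": force on the tool from outside, world axes, zero at the start; "moment": the same for the moment, N m; "opening": opening from 0.0 (shut) to 1.0 (fully open); "grip_force": force on a finger pad.
Only numpy, scipy, OpenCV 4.12 (cv2) and the standard library are available. Lean on these libraries where they do the work, as an engineer would, in place of code of your own. Each camera call takes 0.05 s, during which the arm holds its last target. There are 200 camera calls.

### The job

Lift the orange-handled probe out of its stand, pass its steel stem down through the eyelet of the yellow inlet head and press its tip gently on the black spot of the spring disc below until the disc has sunk about half way (8 mm), never hard down to its stop. Finish while still holding the probe there, upright and still, in the gripper: do not let go. Leave the blue head's disc and everything else on the bench alone.

Things in the scene. Friction and masses are not known exactly. Their poses are not given: they have to be found in the camera images.
- probe: Reference probe, about 110 g, upright in its stand at the start: round steel stem 8 mm thick, 80 mm long, tapering to 5 mm at the tip, below a square orange handle 22 x 22 mm, 70 mm long with a black top. Origin at the very tip of the stem; z runs up the probe to the handle (handle from 80 to 150 mm), x and y are square to the handle's flat sides. It lifts straight up out of the stand.
- stand: Grey probe stand, fixed, 70 x 70 x 90 mm, origin at the centre of its underside. A 12 mm hole runs down through its middle; the probe's stem hangs in it with the handle's lower end resting on the top face, 90 mm above the bench.
- yellow_head: The inlet head, fixed to the bench: white base 90 x 90 x 25 mm with yellow strips on two sides, a yellow spring disc in the middle and a steel bracket that carries a closed steel eyelet 32 mm across right above the disc. Origin at the centre of its underside, z up; disc and eyelet are centred on its z axis, the bracket post (20 x 10 mm, top 80 mm above the bench) stands 37 mm off to its +y side. Its place and yaw vary and it may change places with the other things.
- yellow_eye (a point): Centre of the yellow head's eyelet, at its top face, 80 mm above the bench. The eyelet is 8 mm thick with a vertical hole 15 mm across.
- yellow_spot (a point): The marked spot: black dot 10 mm across in the middle of the yellow disc's top face, 45 mm above the bench at rest, 35 mm below the eyelet's top; moves down with the disc.
- yellow_disc (a joint): How far the yellow disc (44 mm across, 4 mm thick) sinks into its head, m: 0 at rest, 0.016 at its stop. A spring pushes it up: 1.2 N to start it moving, 0.4 N more per mm (about 4.4 N half way).
- blue_head: The other inlet head, fixed to the bench: white base 90 x 90 x 25 mm with blue strips on two sides, a blue spring disc in the middle and a steel bracket that carries a closed steel eyelet 32 mm across right above the disc. Origin at the centre of its underside, z up; disc and eyelet are centred on its z axis, the bracket post (20 x 10 mm, top 80 mm above the bench) stands 37 mm off to its +y side. Its place and yaw vary and it may change places with the other things.
- blue_disc (a joint): How far the blue disc (44 mm across, 4 mm thick) sinks into its head, m: 0 at rest, 0.016 at its stop. A spring pushes it up: 1.2 N to start it moving, 0.4 N more per mm (about 4.4 N half way).
- bottle: Amber reagent bottle, 84 mm across, 190 mm tall, bystander; origin at the centre of its underside.
- beaker: Clear open beaker, 70 mm across, 90 mm tall, bystander; origin at the centre of its underside.
- jar: White jar with a blue cap, 52 mm across, 60 mm tall, bystander; origin at the centre of its underside.
- septa_box: Cardboard box 90 x 60 x 35 mm, bystander; origin at the centre of its underside.
- wrench: Steel wrench lying flat, bystander.
- screwdriver: Screwdriver lying flat, bystander.
- vial_rack: White rack 70 x 160 mm, 60 mm tall with its capped glass vials, one piece, bystander; origin at the centre of its underside.
Mind the look-alikes: they are no part of the job. What is meant by the probe is not purple, and is the larger of those in its own colour. Leave any red or turquoise look-alike of the stand alone.

How it is judged:
By the outcome, as a careful person would: the job done as asked, in the order asked, and still so for the second after the job is handed in, while the arm keeps its last pose, push and grip.
It also fails if it takes over 42 s, if anything falls off the work surface, if the arm or the gripper's body presses on something with over 40 N, if the wrist force passes 120 N, or if a joint passes its speed limit or range.

## Working session

There is one attempt and no reset: what is moved stays moved. The work goes in short steps, Python scripts to look and compute and a tool call to move; the robot and the scene stay as the last step left them, time stands still between calls to the robot, and variables do not carry over. Pictures are saved under pics/ and viewed, at most 10 in all, crops included, and the job is handed in when it is done.

Besides the shell and the picture viewer there is one more tool, called after "Request:" by a JSON object that holds its "fn" and its "kwargs", one argument or row to a line. drive_tool: Moves the arm, as the interface text tells. Its arguments: {"type":"object","properties":{"deltas":{"type":"string"},"gripper":{"type":"number"}},"required":["deltas"]}

```bash
mkdir -p pics
cat > h.py <<'E'
import numpy as np, cv2
from cell import env
def grab(n):
    s=env.state(); im,d=env.read_camera(n); return s,im,d
def save(im,f,scale=1.5):
    cv2.imwrite('pics/'+f,cv2.resize(im[:,:,::-1],None,fx=scale,fy=scale,interpolation=cv2.INTER_CUBIC))
def world(n,d):
    p=env.camera_params(n);K=np.array(p['mtx']);T=np.linalg.inv(np.array(p['camera_from_world']))
    v,u=np.mgrid[:d.shape[0],:d.shape[1]]
    P=np.stack([(u-K[0,2])/K[0,0]*d,(v-K[1,2])/K[1,1]*d,d,np.ones_like(d)],-1)
    return (P@T.T)[...,:3]
E
python3 - <<'E'
from h import *
for n in('top','scene'):
    s,im,d=grab(n); save(im,n+'0.png'); np.savez(n+'0.npz',im=im,d=d,w=world(n,d))
print(s)
p=env.camera_params('top');print(p)
E
```

```text
{'t': 0.05, 'joints': array([-1.25058484e+00,  4.91567365e-01,  1.55946985e+00,  1.71747626e-05,
        1.09171594e+00, -1.05578717e-01]), 'qvel': array([-1.20493602e-03, -2.71762947e-03,  7.07357651e-05, -2.30210133e-04,
        1.85202059e-03,  4.93644936e-04]), 'tau': array([ 3.94081944e-03, -6.14227939e+01, -2.58919036e+01,  6.94819749e-02,
        4.69469943e-02, -7.36200195e-05]), 'eef_pos': array([ 258.10005102, -568.91601221,  199.0498922 ]), 'tcp_rot': array([-3.14044022e+00, -1.37443472e-04,  4.25782202e-01]), 'ft_force': array([-0.12555822,  0.00927945, -0.20712888]), 'moment': array([ 0.04648462, -0.00795457,  0.00075372]), 'grip_force': 0.0, 'opening': 1.0045546307039428}
{'mtx': array([[463.66856943,   0.        , 261.02186285],
       [  0.        , 463.66856943, 190.88588833],
       [  0.        ,   0.        ,   1.        ]]), 'camera_from_world': array([[-9.05424565e-02, -9.95892277e-01, -7.98051161e-04,
         4.68279093e+01],
       [-9.75026641e-01,  8.88085584e-02, -2.03558566e-01,
         5.78958709e+02],
       [ 2.02793277e-01, -1.76525715e-02, -9.79062446e-01,
         1.42915510e+03],
       [ 0.00000000e+00,  0.00000000e+00,  0.00000000e+00,
         1.00000000e+00]])}
```

View pics/top0.png

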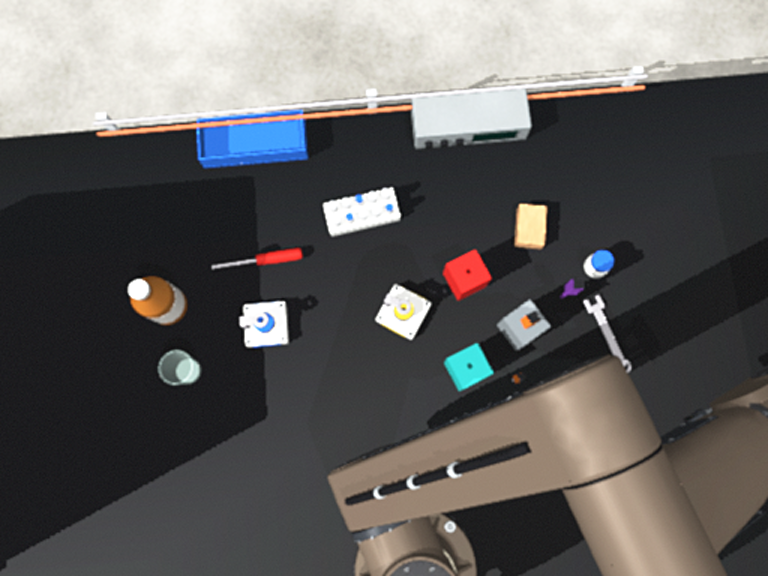

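View pics/scene0.png

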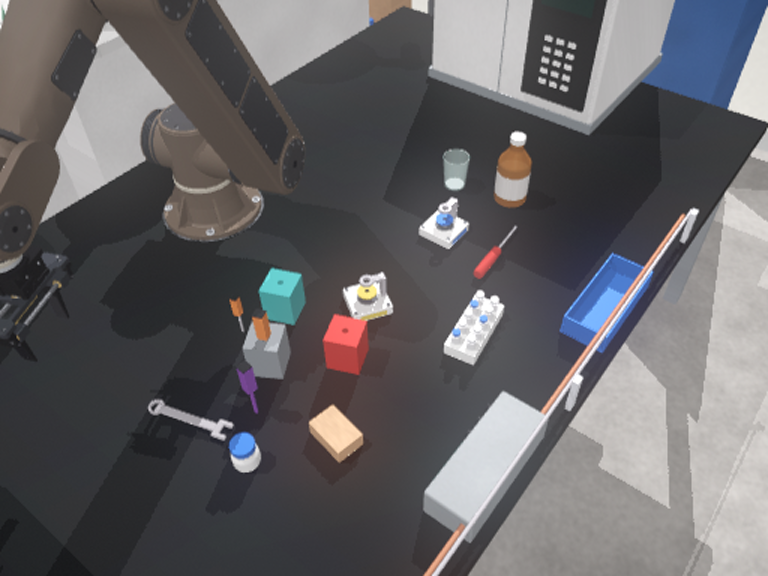

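Both views: the candidates for the probe (top-view picture pixels) are the orange one in the grey stand at (528,321), a smaller orange one at (517,378), and a purple one at (571,289). The stand candidates are grey (524,324), red (467,274) and turquoise (469,367). I choose the orange one in the grey stand. The yellow head is at (403,310) and the blue one at (265,323). Next I check with a close crop and measure.

Run:
```python
from h import *
a=np.load('top0.npz');b=np.load('scene0.npz')
c1=cv2.resize(a['im'][180:270,240:400],(640,360),interpolation=cv2.INTER_CUBIC)[:, :400*1]
c1=cv2.resize(a['im'][180:270,300:390],(390,390),interpolation=cv2.INTER_CUBIC)
c2=cv2.resize(b['im'][180:280,140:240],(390,390),interpolation=cv2.INTER_CUBIC)
save(np.hstack([c1,c2]),'crop1.png',1)
for n,z in(('top',a),('scene',b)):
    im=z['im'];w=z['w'];hsv=cv2.cvtColor(im,cv2.COLOR_RGB2HSV);H,S,V=[hsv[...,i].astype(int) for i in range(3)]
    near=lambda lo,hi:(w[...,2]>lo)&(w[...,2]<hi)
    def rep(nm,m):
        k,l,st,ce=cv2.connectedComponentsWithStats(m.astype(np.uint8))
        for i in range(1,k):
            if st[i,4]>=12:
                q=w[l==i]; print(n,nm,st[i,4],ce[i].round(),'med',np.median(q,0).round(1),'min',q.min(0).round(),'max',q.max(0).round(),
                  'rect',[np.round(x,2) for x in cv2.minAreaRect(q[:,:2].astype(np.float32))])
    xy=(w[...,0]>250)&(w[...,0]<900)&(abs(w[...,1])<500)
    rep('orange',(H<15)&(H>4)&(S>150)&(V>90)&xy)
    rep('top160',near(145,175)&xy)
    rep('z90',near(82,98)&xy&(S<60))
    rep('z80',near(74,82)&xy)
    rep('z25',near(20,30)&xy&(V>150)&(S<60))
    rep('yellow',(H>22)&(H<34)&(S>150)&xy)
```

```text
top orange 325 [105. 199.] med [580.  470.5 132.1] min [279.  20.  97.] max [ 636.  500. 1517.] rect [array([432.04, 278.51]), array([595.15,  77.25]), np.float64(51.92)]
top orange 31 [351. 214.] med [ 469.4 -268.4  135. ] min [ 462. -276.   89.] max [ 481. -265.  162.] rect [array([ 470.46, -268.61]), array([20.74,  5.01]), np.float64(30.61)]
top orange 16 [344. 252.] med [ 362.8 -242.9   75.3] min [ 355. -252.   -1.] max [ 370. -241.   99.] rect [array([ 362.97, -246.67]), array([14.54, 10.85]), np.float64(5.76)]
top top160 53 [386. 188.] med [ 537.1 -378.4  149.9] min [ 525. -391.  145.] max [ 546. -368.  157.] rect [array([ 535.2 , -379.29]), array([22.97, 21.47]), np.float64(87.44)]
top top160 95 [100. 196.] med [586.7 474.  151.6] min [570. 462. 145.] max [615. 499. 174.] rect [array([590.  , 476.48]), array([28.66, 46.99]), np.float64(61.23)]
top top160 61 [355. 211.] med [ 474.7 -276.1  159.9] min [ 462. -290.  148.] max [ 489. -264.  166.] rect [array([ 475.17, -277.85]), array([21.55, 21.99]), np.float64(20.19)]
top z90 33 [114. 204.] med [573.9 452.7  88.7] min [554. 445.
[... 6759 characters left out ...]
14.47, 39.38]), np.float64(8.85)]
scene z25 12 [316. 212.] med [760.   59.   28.8] min [753.  53.  24.] max [769.  68.  30.] rect [array([761.  ,  61.38]), array([ 9.57, 13.79]), np.float64(32.09)]
scene z25 21 [313. 219.] med [767.7  30.1  28.5] min [760.  17.  24.] max [778.  42.  30.] rect [array([767.67,  28.32]), array([12.66, 27.67]), np.float64(22.72)]
scene z25 155 [311. 231.] med [792.1 -22.3  27.5] min [743. -44.  20.] max [817.  55.  30.] rect [array([777.05,   5.06]), array([72.  , 89.63]), np.float64(9.01)]
scene z25 48 [165. 308.] med [ 620.5 -476.1   25.3] min [ 593. -493.   20.] max [ 626. -445.   30.] rect [array([ 613.94, -472.09]), array([50.06, 22.01]), np.float64(64.88)]
```

View pics/crop1.png

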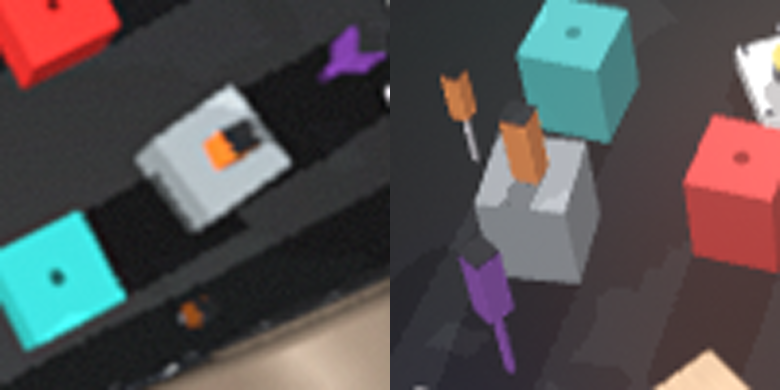

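The crop shows the larger orange probe standing in the grey stand; the small orange and purple ones are separate, with their tops lower or off to the side. The choice is confirmed. Moving above it.

Request:
{"fn": "drive_tool", "kwargs": {
  "deltas": "0 0 0.4 0;0.24 0.32 0.05 0;0.24 0.32 0.05 0;0.24 0.32 0.05 0;0.24 0.32 0.05 0;0.24 0.32 0.05 0;0.24 0.32 0.05 0;0.24 0.32 0.05 0;0.24 0.32 0.05 0;0.24 0.32 0.05 0",
  "gripper": 0
}}

```text
t: 0.93
eef_pos: [474.9, -279.4, 284.8]
tcp_rot: [-3.141, 0.0, 0.426]
ft_force: [-0.4, -0.9, 0.0]
opening: 1.001
grip_force: 0.0
```

Request:
{"fn": "drive_tool", "kwargs": {
  "deltas": "0 0 0 0;0 0 0 0;0 0 0 0"
}}

```text
t: 1.18
eef_pos: [474.0, -281.2, 284.3]
tcp_rot: [-3.141, 0.001, 0.426]
ft_force: [-0.5, -0.4, 0.1]
opening: 1.0
grip_force: 0.0
```

Run:
```python
from h import *
s,im,d=grab('wrist'); save(im,'wr1.png'); np.savez('wr1.npz',im=im,d=d,p=s['eef_pos'],r=s['tcp_rot'])
print(env.camera_params('wrist'),s['eef_pos'],s['tcp_rot'],s['t'])
```

```text
{'mtx': array([[309.321184  ,   0.        , 264.12616555],
       [  0.        , 309.321184  , 195.24613756],
       [  0.        ,   0.        ,   1.        ]]), 'mount': array([[ 9.62318968e-04, -9.61155267e-01, -2.76006571e-01,
         7.77191476e+01],
       [ 9.99999536e-01,  9.36756532e-04,  2.24451348e-04,
        -6.59516743e-01],
       [ 4.28183634e-05, -2.76006659e-01,  9.61155722e-01,
        -1.83652490e+02],
       [ 0.00000000e+00,  0.00000000e+00,  0.00000000e+00,
         1.00000000e+00]])} [ 473.97140195 -281.22662436  284.34883465] [-3.14130686e+00  5.02581905e-04  4.26489757e-01] 1.1833
```

View pics/wr1.png

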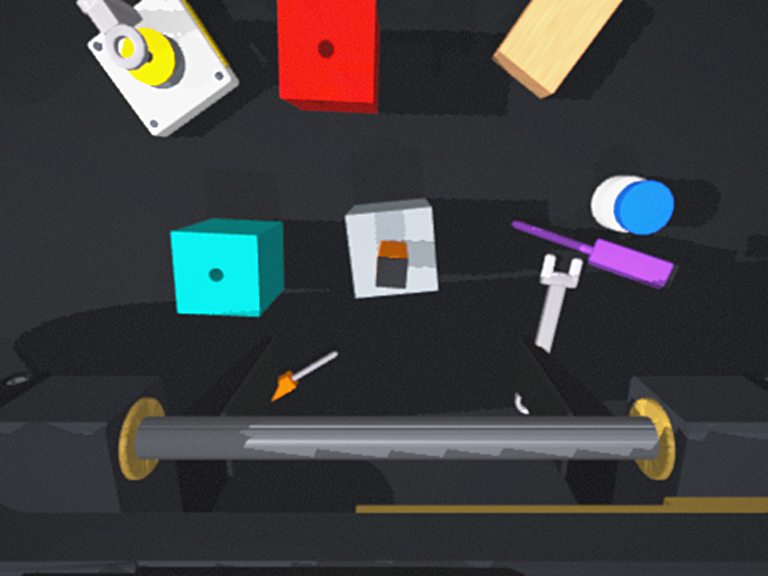

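The wrist view shows the probe's black top at (392,272), the yellow eyelet at (127,47), the small orange look-alike at (287,385) and the purple one at (632,263). Measuring the handle and the head with the wrist depth.

```bash
cat >> h.py <<'E'
from scipy.spatial.transform import Rotation as Ro
def wworld(d,p,r):
    c=env.camera_params('wrist');K=np.array(c['mtx']);M=np.array(c['mount'])
    v,u=np.mgrid[:d.shape[0],:d.shape[1]]
    P=np.stack([(u-K[0,2])/K[0,0]*d,(v-K[1,2])/K[1,1]*d,d,np.ones_like(d)],-1)@M.T
    return P[...,:3]@Ro.from_euler('xyz',r).as_matrix().T+p
def rect(q): 
    return [np.round(x,1) for x in cv2.minAreaRect(q[:,:2].astype(np.float32))]
E
python3 - <<'E'
from h import *
z=np.load('wr1.npz');w=wworld(z['d'],z['p'],z['r']);im=z['im'].astype(int)
reg=lambda x,y,R:np.hypot(w[...,0]-x,w[...,1]-y)<R
m=reg(476,-278,25)&(w[...,2]>150)&(w[...,2]<168)
print('top',m.sum(),np.median(w[m],0),rect(w[m]))
m2=m&(im.max(-1)<110);print('black',m2.sum(),w[m2].mean(0),rect(w[m2]))
m=reg(476,-278,70)&(w[...,2]>85)&(w[...,2]<95);print('stand',m.sum(),np.median(w[m,2]),rect(w[m]))
m=reg(535,-28,60)&(w[...,2]>73)&(w[...,2]<86);q=w[m];print('eye+post',m.sum(),np.median(q[:,2]),rect(q))
m=reg(535,-28,75)&(w[...,2]>20)&(w[...,2]<29);print('base',m.sum(),rect(w[m]))
m=reg(515,-278,400)&(w[...,2]>85)&(w[...,2]<95)&(im[...,0]>200)&(im[...,1]<70);print('red',rect(w[m]))
E
```

```text
top 455 [ 476.28130581 -275.9564536   158.60898533] [array([ 475.3, -276.4]), array([21.9, 21.8]), np.float64(20.2)]
black 385 [ 475.90807497 -275.86470093  158.72758928] [array([ 475.6, -275.9]), array([20.3, 20.4]), np.float64(19.8)]
stand 2497 88.71210685677937 [array([ 475.1, -276.6]), array([70.4, 70.1]), np.float64(30.0)]
eye+post 966 78.32239149531942 [array([542.1, -17.3]), array([56.6, 31.3]), np.float64(49.4)]
base 3458 [array([533.7, -26.9]), array([90.3, 89.9]), np.float64(56.5)]
red [array([ 593.5, -169.2]), array([68.2, 70.1]), np.float64(22.5)]
```

Request:
{"fn": "drive_tool", "kwargs": {
  "deltas": "0.012 0.047 0 -0.0245;0 0 -0.3 0;0 0 -0.3 0;0 0 -0.3 0;0 0 -0.3 0;0 0 -0.2 0;0 0 -0.2 0;0 0 0 0;0 0 0 0"
}}

```text
t: 1.98
eef_pos: [474.5, -277.4, 124.2]
tcp_rot: [-3.14, 0.001, 0.347]
ft_force: [0.8, -0.3, 0.1]
opening: 0.997
grip_force: 0.0
```

Request:
{"fn": "drive_tool", "kwargs": {
  "deltas": "0 0 0 0;0 0 0 0;0 0 0 0;0 0 0 0;0 0 0 0;0 0 0 0;0 0 0 0;0 0 0 0;0 0 0 0;0 0 0 0",
  "gripper": 1
}}

```text
t: 2.82
eef_pos: [475.4, -276.4, 124.6]
tcp_rot: [3.142, 0.0, 0.349]
ft_force: [-0.9, 0.5, -0.1]
opening: 0.358
grip_force: 0.0
```

Request:
{"fn": "drive_tool", "kwargs": {
  "deltas": "0 0 0 0;0 0 0 0;0 0 0 0;0 0 0 0;0 0 0 0;0 0 0 0"
}}

```text
t: 3.32
eef_pos: [475.4, -276.5, 124.6]
tcp_rot: [3.142, 0.0, 0.349]
ft_force: [0.1, -0.4, -0.6]
opening: 0.229
grip_force: 30.0
```

Request:
{"fn": "drive_tool", "kwargs": {
  "deltas": "0 0 0.1 0;0 0 0.15 0;0 0 0.15 0;0 0 0.15 0;0 0 0.15 0;0 0 0.15 0;0 0 0.15 0;0 0 0.15 0;0 0 0.15 0;0 0 0 0"
}}

```text
t: 4.15
eef_pos: [476.1, -277.0, 257.9]
tcp_rot: [3.138, -0.002, 0.349]
ft_force: [-0.2, 0.2, -0.7]
opening: 0.226
grip_force: 30.0
```

Request:
{"fn": "drive_tool", "kwargs": {
  "deltas": "0.03 0.13 0 0;0.06 0.25 0 0;0.06 0.25 0 0;0.06 0.25 0 0;0.06 0.25 0 0;0.06 0.25 0 0;0.03 0.12 0 0;0 0 0 0;0 0 0 0;0 0 0 0"
}}

```text
t: 4.98
eef_pos: [511.2, -127.0, 254.3]
tcp_rot: [-3.141, 0.001, 0.349]
ft_force: [-0.3, 1.0, -1.8]
opening: 0.229
grip_force: 30.0
```

Run:
```python
from h import *
s,im,d=grab('wrist'); save(im,'wr2.png'); np.savez('wr2.npz',im=im,d=d,p=s['eef_pos'],r=s['tcp_rot'])
print(s['eef_pos'],s['tcp_rot'],s['t'],s['ft_force'],s['opening'])
for n in('top','scene'):
    s,im,d=grab(n); np.savez(n+'1.npz',im=im,d=d,w=world(n,d),p=s['eef_pos'],r=s['tcp_rot'])
```

```text
[ 511.15026484 -126.96014251  254.30811262] [-3.14146920e+00  6.11031507e-04  3.48742698e-01] 4.9833 [-0.29687389  0.99176713 -1.7798664 ] 0.22909442498707513
```

View pics/wr2.png

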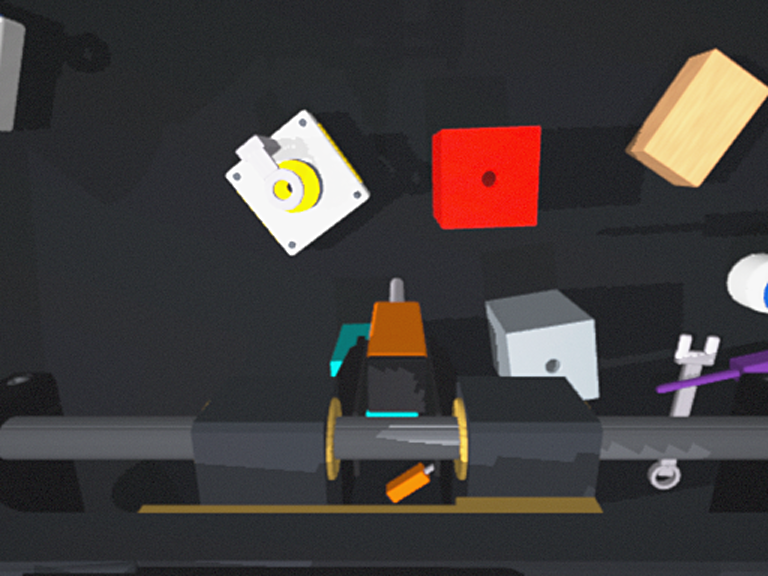

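The wrist picture shows the probe held, with its stem tip at (397,282), the yellow eyelet hole at (285,187) and the base centre near (298,182). Measuring the eyelet and the tip in the same frame.

Run:
```python
from h import *
from scipy.optimize import least_squares as ls
z=np.load('wr2.npz');p,r=z['p'],z['r'];w=wworld(z['d'],p,r);im=z['im'].astype(int)
reg=lambda x,y,R:np.hypot(w[...,0]-x,w[...,1]-y)<R
m=reg(534,-27,75)&(w[...,2]>20)&(w[...,2]<29);b=rect(w[m]);print('base',m.sum(),np.median(w[m,2]),b)
m=reg(534,-27,60)&(w[...,2]>74)&(w[...,2]<84);q=w[m];print('ring+post',np.median(q[:,2]),rect(q))
# ring by outer circle: mask boundary points away from post
post=np.array([542.,-17])-np.array([534,-27]);u=post/np.linalg.norm(post)
c=np.array(b[0],float)
for k in range(8):
    rr=q[:,:2]-c;e=np.hypot(*rr.T);s=(rr@u<6)&(e<24)
    # annulus model: min & max radius per angle
    a=np.arctan2(rr[:,1],rr[:,0]);B=((a+np.pi)/(2*np.pi)*24).astype(int)
    f=lambda o:np.concatenate([[np.hypot(*(q[s&(B==i),:2]-o[:2]).T).max()-o[2],np.hypot(*(q[s&(B==i),:2]-o[:2]).T).min()-o[3]] for i in range(24) if (s&(B==i)).sum()>3])
    o=ls(f,[*c,16,7.5],loss='soft_l1').x;c=o[:2]
print('ring fit',o)
# stem in tool frame
R=Ro.from_euler('xyz',r).as_matrix();t=(w-p)@R
m=(abs(t[...,1])<12)&(abs(t[...,0])<20)&(t[...,2]>20)&(t[...,2]<130)
for lo in range(20,130,8):
    k=m&(t[...,2]>=lo)&(t[...,2]<lo+8)
    if k.sum()>2:
        v,uu=np.nonzero(k);print(lo,k.sum(),t[k].mean(0).round(1),'x max',t[k][:,0].max().round(1),'px',uu.min(),uu.max(),v.min(),v.max(),im[k].mean(0).round())
c=env.camera_params('wrist');K=np.array(c['mtx']);Mi=np.linalg.inv(np.array(c['mount']))
for zz in(44,80,114):
    P=(Mi@[0,0,zz,1])[:3];x=K@P;print('expected axis px at tool z',zz,x[:2]/x[2])
for n in('top','scene'):
    y=np.load(n+'1.npz');W=y['w']
    for k in range(100,220,20):
        mm=(np.hypot(W[...,0]-y['p'][0],W[...,1]-y['p'][1])<20)&(W[...,2]>k)&(W[...,2]<k+20)
        if mm.sum()>3: print(n,k,mm.sum(),W[mm].mean(0).round(1))
```

```text
base 3387 23.66494912649034 [array([533.7, -26.4]), array([90. , 90.3]), np.float64(56.5)]
ring+post 78.45791703330929 [array([539.8, -14.7]), array([57.9, 31. ]), np.float64(64.2)]
ring fit [533.8948718  -26.90530942  15.29047553   7.68922953]
20 102 [10.8 -0.4 23.8] x max 11.6 px 249 280 203 208 [173.  87.  10.]
28 82 [10.8 -0.6 31.3] x max 11.2 px 250 279 201 204 [166.  87.  20.]
60 21 [ 3.2 -0.3 64.2] x max 4.0 px 261 268 198 200 [140. 136. 142.]
68 23 [ 2.8 -0.1 72. ] x max 3.7 px 260 269 195 200 [135. 132. 138.]
76 23 [ 2.7  0.1 80.3] x max 3.9 px 261 269 192 198 [136. 133. 139.]
84 19 [ 3.   0.  88.2] x max 4.0 px 261 269 190 196 [137. 133. 139.]
92 17 [ 3.  -0.3 96.5] x max 4.1 px 261 268 188 191 [144. 140. 147.]
100 15 [  2.8  -0.3 104.6] x max 3.7 px 261 268 186 189 [144. 142. 148.]
108 3 [  2.8   2.2 108.7] x max 3.2 px 266 268 186 187 [96. 93. 98.]
expected axis px at tool z 44 [264.87641815 210.46099985]
expected axis px at tool z 80 [264.78158297 197.3630161 ]
expected axis px at tool z 114 [264.71161179 187.69907657]
scene 140 11 [ 513.4 -129.6  151.2]
scene 160 11 [ 513.4 -131.4  169.5]
scene 180 15 [ 514.4 -130.6  189.3]
scene 200 7 [ 513.  -130.8  205. ]
```

Request:
{"fn": "drive_tool", "kwargs": {
  "deltas": "0.045 0.2 0 0;0.045 0.2 0 0;0.045 0.2 0 0;0.045 0.2 0 0;0.045 0.198 0 0;0 0 -0.15 0;0 0 -0.15 0;0 0 -0.15 0;0 0 0 0;0 0 0 0"
}}

```text
t: 5.97
eef_pos: [533.8, -27.2, 209.5]
tcp_rot: [-3.141, 0.001, 0.348]
ft_force: [0.4, 0.6, -1.9]
opening: 0.23
grip_force: 30.0
```

Request:
{"fn": "drive_tool", "kwargs": {
  "deltas": "0 0 0 0;0 0 0 0;0 0 0 0;0 0 0 0;0 0 0 0;0 0 0 0"
}}

```text
t: 6.47
eef_pos: [533.9, -26.7, 209.9]
tcp_rot: [3.141, -0.0, 0.349]
ft_force: [-0.2, 0.3, -0.7]
opening: 0.229
grip_force: 30.0
```

Run:
```python
from h import *
s,im,d=grab('wrist'); np.savez('wr3.npz',im=im,d=d,p=s['eef_pos'],r=s['tcp_rot'])
c1=cv2.resize(im[150:250,210:320],(528,480),interpolation=cv2.INTER_CUBIC)
t,imt,dt=grab('scene');c2=cv2.resize(imt[130:230,210:270],(270,480),interpolation=cv2.INTER_CUBIC)
save(np.hstack([c1,c2]),'w3.png',1)
print(s['eef_pos'],s['tcp_rot'],s['t'],s['ft_force'])
w=wworld(d,s['eef_pos'],s['tcp_rot']);R=Ro.from_euler('xyz',s['tcp_rot']).as_matrix();t=(w-s['eef_pos'])@R
reg=lambda x,y,R:np.hypot(w[...,0]-x,w[...,1]-y)<R
m=reg(534,-27,75)&(w[...,2]>20)&(w[...,2]<29);print('base',m.sum(),rect(w[m]))
m=reg(534,-27,60)&(w[...,2]>74)&(w[...,2]<84);print('ring+post',np.median(w[m][:,2]),rect(w[m]))
for lo in range(60,120,8):
    k=(abs(t[...,1])<12)&(abs(t[...,0])<12)&(t[...,2]>=lo)&(t[...,2]<lo+8)
    if k.sum()>2: print(lo,k.sum(),t[k].mean(0).round(1),t[k].max(0).round(1))
```

```text
[533.91765378 -26.71093497 209.89260589] [ 3.14131535e+00 -3.15986666e-04  3.48818800e-01] 6.4667 [-0.1753892   0.32612469 -0.6739754 ]
base 3312 [array([533.8, -26.3]), array([90. , 90.1]), np.float64(56.5)]
ring+post 78.55905776148097 [array([541.3, -15.1]), array([57.5, 30.8]), np.float64(57.8)]
60 20 [ 3.2 -0.2 64.7] [ 3.9  2.7 67.9]
68 19 [ 2.7 -0.1 71.5] [ 3.9  3.7 74.3]
76 27 [ 2.7  0.2 80. ] [ 4.   3.8 83.9]
84 16 [ 3.  -0.4 88.5] [ 3.8  3.  91.5]
92 17 [ 3.  -0.2 95.6] [ 3.9  3.1 99.4]
100 16 [  2.8  -0.  104.3] [  3.6   3.2 107.7]
108 3 [  2.7   1.2 109. ] [  3.1   3.2 109.4]
```

View pics/w3.png

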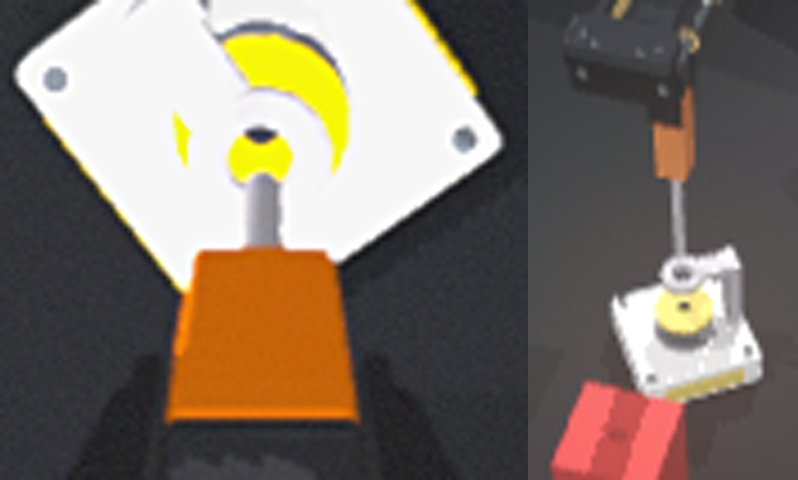

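The crops show the tip lined up just above the eyelet hole (left: stem end at (262,180), hole at (262,145)). Going down to just above the disc.

Request:
{"fn": "drive_tool", "kwargs": {
  "deltas": "0 0 -0.05 0;0 0 -0.05 0;0 0 -0.05 0;0 0 -0.05 0;0 0 -0.05 0;0 0 -0.05 0;0 0 -0.05 0;0 0 -0.05 0;0 0 -0.05 0;0 0 0 0"
}}

```text
t: 7.4
eef_pos: [533.5, -26.6, 163.6]
tcp_rot: [-3.141, 0.001, 0.349]
ft_force: [-1.0, -0.1, -0.5]
opening: 0.232
grip_force: 30.0
```

Request:
{"fn": "drive_tool", "kwargs": {
  "deltas": "0 0 0 0;0 0 0 0;0 0 0 0;0 0 0 0;0 0 0 0;0 0 0 0"
}}

```text
t: 7.9
eef_pos: [534.0, -26.7, 164.8]
tcp_rot: [3.141, -0.0, 0.349]
ft_force: [1.0, 0.1, -1.6]
opening: 0.232
grip_force: 30.0
```

Request:
{"fn": "drive_tool", "kwargs": {
  "deltas": "0 0 -0.02 0;0 0 0 0;0 0 0 0;0 0 0 0;0 0 0 0"
}}

```text
t: 8.32
eef_pos: [533.9, -26.7, 162.7]
tcp_rot: [3.141, 0.0, 0.349]
ft_force: [0.7, -0.1, -0.9]
opening: 0.234
grip_force: 30.0
```

Request:
{"fn": "drive_tool", "kwargs": {
  "deltas": "0 0 -0.02 0;0 0 0 0;0 0 0 0;0 0 0 0;0 0 0 0"
}}

```text
t: 8.73
eef_pos: [533.9, -26.7, 160.6]
tcp_rot: [3.142, 0.0, 0.349]
ft_force: [-0.4, 0.3, -1.2]
opening: 0.228
grip_force: 30.0
```

Request:
{"fn": "drive_tool", "kwargs": {
  "deltas": "0 0 -0.02 0;0 0 0 0;0 0 0 0;0 0 0 0;0 0 0 0"
}}

```text
t: 9.15
eef_pos: [534.0, -26.7, 158.8]
tcp_rot: [3.141, -0.0, 0.349]
ft_force: [1.3, 0.5, -0.1]
opening: 0.229
grip_force: 30.0
```

Request:
{"fn": "drive_tool", "kwargs": {
  "deltas": "0 0 -0.02 0;0 0 0 0;0 0 0 0;0 0 0 0;0 0 0 0"
}}

```text
t: 9.57
eef_pos: [533.9, -26.7, 156.7]
tcp_rot: [3.141, -0.0, 0.349]
ft_force: [0.9, -0.4, 1.1]
opening: 0.232
grip_force: 30.0
```

Request:
{"fn": "drive_tool", "kwargs": {
  "deltas": "0 0 -0.02 0;0 0 0 0;0 0 0 0;0 0 0 0;0 0 0 0"
}}

```text
t: 9.98
eef_pos: [533.9, -26.7, 154.7]
tcp_rot: [3.141, -0.0, 0.349]
ft_force: [-0.1, -0.5, 1.4]
opening: 0.23
grip_force: 30.0
```

Request:
{"fn": "drive_tool", "kwargs": {
  "deltas": "0 0 -0.02 0;0 0 0 0;0 0 0 0;0 0 0 0;0 0 0 0;0 0 0 0"
}}

```text
t: 10.48
eef_pos: [533.9, -26.7, 152.7]
tcp_rot: [3.141, -0.0, 0.349]
ft_force: [0.7, 0.1, 3.0]
opening: 0.23
grip_force: 30.0
```

Run:
```python
from h import *
f=[]
for n in ('scene',)*6+('wrist',)*2:
    s,im,d=grab(n); f.append(s['ft_force'])
    if n=='scene': sc=im;ds=d
print(np.mean(f,0),np.std(f,0),s['eef_pos'],s['tcp_rot'],s['t'])
w=world('scene',ds);hsv=cv2.cvtColor(sc,cv2.COLOR_RGB2HSV)
b=np.load('scene0.npz')
for nm,ww,i in(('before',b['w'],b['im']),('now',w,sc)):
    h=cv2.cvtColor(i,cv2.COLOR_RGB2HSV)
    m=(h[...,0]>20)&(h[...,0]<35)&(h[...,1]>90)&(np.hypot(ww[...,0]-537,ww[...,1]+29)<24)&(ww[...,2]>28)&(ww[...,2]<60)
    print(nm,m.sum(),np.median(ww[m],0))
c1=cv2.resize(sc[130:230,210:290],(480,600),interpolation=cv2.INTER_CUBIC)
save(c1,'s4.png',1)
```

```text
[ 0.40609622 -0.16078883  2.8010745 ] [0.49617406 0.55937582 0.3449346 ] [533.90349411 -26.70564327 152.65985337] [ 3.14147839e+00 -4.65767291e-05  3.48815402e-01] 10.8333
before 88 [539.02617803 -31.29245549  44.33609551]
now 81 [539.18541503 -31.9021576   36.99385023]
```

View pics/s4.png

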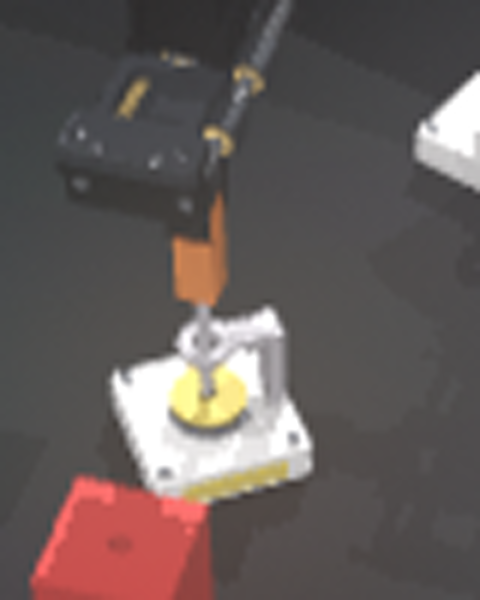

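The stem is through the eyelet (203,340) and its tip is on the spot (207,393). The disc is down about 7 mm, by depth, force and kinematics alike. One more millimetre.

Request:
{"fn": "drive_tool", "kwargs": {
  "deltas": "0 0 -0.01 0;0 0 0 0;0 0 0 0;0 0 0 0;0 0 0 0;0 0 0 0;0 0 0 0;0 0 0 0"
}}

```text
t: 11.55
eef_pos: [533.9, -26.7, 151.7]
tcp_rot: [3.141, -0.0, 0.349]
ft_force: [1.1, -0.7, 3.4]
opening: 0.229
grip_force: 30.0
```

Run:
```python
from h import *
f=[];zz=[]
for _ in range(8):
    s,im,d=grab('scene'); f.append(s['ft_force'])
    w=world('scene',d);h=cv2.cvtColor(im,cv2.COLOR_RGB2HSV)
    m=(h[...,0]>20)&(h[...,0]<35)&(h[...,1]>90)&(np.hypot(w[...,0]-537,w[...,1]+29)<24)&(w[...,2]>26)&(w[...,2]<60);zz.append(np.median(w[m][:,2]))
print(np.mean(f,0),np.mean(zz),s['eef_pos'],s['tcp_rot'],s['qvel'].round(4),s['t'])
net=np.mean(f,0)[2]+1
if 3.4<net<5.6 and 35<np.mean(zz)<38: print(env.job_done())
```

```text
[ 0.77020104 -0.31660865  3.19727895] 36.74362736716793 [533.91696151 -26.71019077 151.6823789 ] [ 3.14145521e+00 -6.73353788e-05  3.48830387e-01] [-0.0015 -0.0002  0.0007 -0.0001  0.0018  0.0007] 11.9
the job is handed in; nothing more can be done
None
```

I handed the job in at about 12 s: the orange probe's stem goes through the yellow eyelet, its tip rests on the black spot, and the disc is down about 8 mm, with the probe still held upright and still.

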